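# Close the clamp ring on the vacuum canister

### The arm

A 7-joint arm with a two-finger parallel gripper is mounted at the origin on a cart in front of the work surface, level with it; the furniture and walls round the work are solid. World frame = base frame: x ahead of the robot, y to its left, z up, the work surface at z = 0. Lengths are in m, angles in rad, forces in N, time in s.
With the tool pointing down it reaches from about 0.4 to 0.85 m from the base axis. Payload 10.4 kg.
Tool frame: the origin (TCP) lies at the very end of the fingers, on their centre line; the grasp point (between the pads) lies 19 mm behind it (grip_point_offset is the distance from the TCP to the grasp point, in m); z points along the fingers, y is the line along which they close (so a half turn about z gives the same grasp; the last joint's range is limited). The gripper opens to 87 mm and grips with 3 to 60 N. Pads are 19 mm wide; open, the fingers measure 117 mm over their backs; the gripper's body (75 mm by 190 mm) begins 51 mm behind the grasp point.
Start: joints at [1.133, 0.332, -0.065, 1.46, 0.022, 1.35, -0.088], TCP at [0.252, -0.572, 0.183] pointing down, gripper open.
Joint ranges: [-2.6, 2.6], [-0.5, 2.12], [-1.47, 1.34], [0.16, 2.42], [-1.27, 4.41], [0.06, 2.06], [-2.6, 2.6]. Speed limits (rad/s): [2.22, 2.22, 2.79, 2.79, 3.14, 3.14, 3.14].

### API

Orientations are given as a unit quaternion [w, x, y, z].
In Python, from rig import state, camera, close_job, recognise, grip_point_offset gives the robot as it stands. The module is installed in compiled form; this text tells all that it offers.
- The arm moves only by the tool jog_arm, never from a script. Its arguments are lists of equal length, an entry for each row: "offset": the shift along the world's x, y, z normalised to -1 to 1, where 1 is 0.15 m, a list of three; "rot": the turn, a rotation vector about the world's x, y, z normalised to -1 to 1, where 1 is 360 degrees, a list of three; "gripper": the opening, from 0 (shut) to 1 (fully open). A call has 1 to 20 rows; each row is the pose to reach, as a shift and turn from the pose commanded when the call began, turning the shorter way round; what a row does not reach only later rows make up. A row lasts 1/10 s, in which the tool goes at most 50 mm and 8.59 degrees, less where a joint would pass 70% of its speed; a pose out of reach is approached as far as the arm can. A call with a number of a shift or a turn outside -1 to 1 is refused whole. A call with a gripper value outside its range is refused whole. The fingers move at their own pace and stop on an object; "squeeze" is the grip in N (left out, the last holds). Time passes only in rows, so rows that repeat a pose let the fingers close. It gives the time, the measured TCP pose, the force, the opening and the grip force at its end, in the units of the state.
- state(): the state, without advancing time (a new reading comes with each control period).
- camera(name): name is "scene" or "top" or "wrist"; returns a dict with "color" (420x560x3 uint8, blue, green, red), "intrinsics" (3x3 intrinsics, pixels), "rvec" (rotation vector, rad) and "tvec" (3), from world to camera coordinates, as OpenCV has them. Camera axes: x right, y down, z forward; pixel columns grow to the right and rows downward; lengths in m; the calibration is good to about 2 mm. A picture is of the moment at which its call begins. There is no depth.
- close_job(): hands the job in; it is judged then, once.
Trained networks look in the newest picture that a camera, given by its name, has taken for a name from the list of things; names that differ only in an ending like _2 or _b are one class to them, and where a whole thing is asked for, a point or a joint stands for the part that bears it (a point fixed in the world has none). Each returns a list of dicts, best first, with "conf" (0 to 1); they miss things now and then, are a little off and sometimes report something else, mostly with a low value. They report only what shows in the picture. A call takes as long as a camera call. They do not tell look-alikes from the thing itself.
- recognise(query, camera): "centre" ([x, y, z] in m, in world coordinates, good to about 4 mm: the middle of the surface that is visible of it).
The state is a dict: "time": time; "qpos": joint angles; "joint_velocities": joint speeds; "joint_efforts": joint torques, N m; "position": TCP position; "tool_rot": TCP orientation; "contact_force": force on the tool from outside, world axes, zero at the start; "moment": the same for the moment, N m; "finger_gap": finger opening in m; "gripper_force": force on a finger pad.
Only numpy, scipy, OpenCV 4.12 (cv2) and the standard library are available. Lean on these libraries where they do the work, as an engineer would, in place of code of your own. Each camera call takes 0.05 s, during which the arm holds its last target. There are 200 camera calls.

### The job

The vacuum canister stands loose on the port of the clamp stand. Swing the open half of the hinged clamp ring fully shut round the two flanges, so that the canister sits in line on the port, and then swing the latch lever fully home, so that its hooked toe holds the ring shut. Let go, and leave the caliper, the red-lidded pot on the grey mat and the tape roll where they are.

Things in the scene. Friction and masses are not known exactly. Their poses are not given: they have to be found in the camera images.
- clamp_stand: grey base plate, 130 (x) x 190 (y) x 12 mm, fixed to the bench, carrying an upright steel port, 72 mm over its flange, and round the flange a hinged aluminium clamp ring, 95 mm across, from 64 to 88 mm above the bench. Origin on the port's axis at bench height; its own z is up, its own -x is the side where the ring opens (towards the robot, within about 25 degrees). The half ring on its +x side is fixed. The plate runs from y = -108 to +82 mm
- port_centre (a point): centre of the upper face of the port's flange, 76 mm above the bench; the flange is 72 mm across and 6.5 mm thick
- canister_foot (a point): centre of the underside of the loose steel canister: flange 72 mm across and 6.5 mm thick, body 52 mm across, 54 mm high and 66 mm with the brass nozzle on top (its top is then 142 mm above the bench), 0.45 kg. It starts up to 6 mm out of line, towards the open side; the closing half ring pushes it into line
- jaw_handle (a point): centre of the grip of the moving half ring: an upright black round bar, 14 mm thick and 50 mm high (89 to 139 mm above the bench; this point at 113 mm), standing on the lug at the free end of the moving half. Round, so it turns freely between fingers
- jaw_hinge (a point): point on the upright hinge axis of the moving half ring, 113 mm above the bench; the jaw handle moves on a level circle of about 121 mm radius round it
- clamp_jaw (a joint): angle of the moving half ring, rad: 0 fully shut (a stop), grows as it opens, clockwise seen from above, up to 1.9; it stays where it is left; about 1 N at the handle moves it
- latch_handle (a point): centre of the grip of the latch lever: an upright black round bar, 14 mm thick and 50 mm high (85 to 135 mm above the bench; this point at 113 mm), at the end of the flat steel lever that has a hooked toe 36 mm from its pivot
- latch_pivot (a point): point on the upright pivot axis of the latch lever, 113 mm above the bench, on the stand's fixed side; the latch handle moves on a level circle of 92 mm radius round it
- latch (a joint): angle of the latch lever, rad: 0 fully home (a stop) with the toe in front of the moving half's lug, grows as it opens, anticlockwise seen from above, up to 1.6; it stays where it is left; about 1 N at the handle moves it. Shut the ring first: a latch thrown while the ring is open keeps the ring from shutting. When both are shut the two handles stand about 70 mm apart
- caliper: bystander: digital caliper with a black body, 140 x 47 x 10 mm, lying on the bench; origin under its centre
- pot: bystander: small white screw-top pot with a red lid standing on the thin grey mat at the right, 57 mm across, 55 mm high; origin under its centre
- tape: bystander: yellow roll of tape lying flat, 48 mm across, 12 mm high; origin under its centre
Things that resemble listed ones, but are neither listed nor needed, are in the scene too. Leave any orange or turquoise look-alike of the part that bears canister_foot alone.

How it is judged:
By the outcome, as a careful person would: the job done as asked, in the order asked, and still so for the second after the job is handed in, with the robot touching nothing.
It also fails if it takes over 54 s, if anything falls off the work surface, if the arm or the gripper's body presses on something with over 40 N, if the wrist force passes 120 N, or if a joint passes its speed limit or range.

## Working session

There is one attempt and no reset: what is moved stays moved. The work goes in short steps, Python scripts to look and compute and a tool call to move; the robot and the scene stay as the last step left them, time stands still between calls to the robot, and variables do not carry over. Pictures are saved under pics/ and viewed, at most 10 in all, crops included, and the job is handed in when it is done.

Besides the shell and the picture viewer there is one more tool, called after "Emit:" by a JSON object that holds its "name" and its "arguments". jog_arm: Moves the arm, as the interface text tells. Its arguments: {"type":"object","properties":{"offset":{"type":"array","items":{"type":"array","items":{"type":"number"}}},"rot":{"type":"array","items":{"type":"array","items":{"type":"number"}}},"gripper":{"type":"array","items":{"type":"number"}},"squeeze":{"type":"number"}},"required":["offset","rot","gripper"]}

```bash
mkdir -p pics; python3 - <<'E'
from rig import state,camera,recognise,grip_point_offset
import cv2,numpy as np
s=state();print(s['time'],s['position'],s['tool_rot'],grip_point_offset,s['finger_gap'])
for c in ['scene','top']:
    d=camera(c);cv2.imwrite(f'pics/{c}0.png',d['color'])
    for q in ['clamp_stand','canister_foot','jaw_handle','jaw_hinge','latch_handle','latch_pivot','port_centre','caliper','pot','tape']:
        try:
            print(c,q,[(np.round(r['centre'],3).tolist(),round(r['conf'],2),cv2.projectPoints(np.array([r['centre']],float),d['rvec'],d['tvec'],d['intrinsics'],None)[0].ravel().round().tolist()) for r in recognise(q,c)[:3]])
        except Exception as e: print(c,q,e)
print(state()['time'])
E
```

```text
0.0 [ 0.25169902 -0.57161064  0.18196472] [-6.75589435e-04  9.78566129e-01  2.05931646e-01 -1.79968924e-04] 0.0187 0.0869483596276059
scene clamp_stand [([0.599, 0.019, 0.009], 0.59, [304.0, 243.0])]
scene canister_foot [([0.477, 0.171, 0.04], 0.98, [363.0, 205.0]), ([0.405, -0.014, 0.036], 0.76, [301.0, 178.0]), ([0.593, 0.032, 0.124], 0.66, [311.0, 223.0])]
scene jaw_handle [([0.514, 0.089, 0.087], 0.86, [335.0, 205.0])]
scene jaw_hinge [([0.597, 0.021, 0.01], 0.81, [305.0, 242.0])]
scene latch_handle [([0.57, -0.113, 0.081], 0.74, [258.0, 216.0])]
scene latch_pivot [([0.607, 0.022, 0.014], 0.98, [305.0, 244.0])]
scene port_centre [([0.599, 0.02, 0.013], 0.78, [305.0, 242.0])]
scene caliper [([0.514, 0.328, 0.01], 0.69, [416.0, 228.0])]
scene pot [([0.598, 0.019, 0.008], 0.58, [304.0, 242.0])]
scene tape [([0.676, 0.323, 0.015], 0.75, [416.0, 282.0])]
top clamp_stand [([0.563, 0.008, 0.012], 0.89, [267.0, 200.0]), ([0.511, 0.326, 0.008], 0.62, [160.0, 218.0])]
top canister_foot [([0.461, 0.17, 0.049], 0.93, [209.0, 232.0]), ([0.382, -0.013, 0.046], 0.75, [274.0, 260.0]), ([0.572, 0.031, 0.126], 0.69, [257.0, 188.0])]
top jaw_handle [([0.516, 0.097, 0.088], 0.54, [234.0, 211.0])]
top jaw_hinge [([0.56, 0.007, 0.01], 0.88, [267.0, 201.0])]
top latch_handle [([0.572, -0.106, 0.084], 0.66, [306.0, 191.0])]
top latch_pivot [([0.559, 0.009, 0.014], 0.75, [266.0, 201.0])]
top port_centre [([0.566, 0.008, 0.015], 0.76, [267.0, 198.0])]
top caliper [([0.51, 0.325, 0.007], 0.87, [160.0, 218.0])]
top pot [([0.501, -0.392, 0.062], 0.63, [407.0, 217.0])]
top tape [([0.672, 0.319, 0.015], 0.6, [164.0, 165.0])]
1.1
```

```bash
python3 - <<'E'
import cv2
a=cv2.imread('pics/top0.png')[140:290,140:340];cv2.imwrite('pics/topc.png',cv2.resize(a,(800,600),interpolation=cv2.INTER_CUBIC))
a=cv2.imread('pics/scene0.png')[140:320,220:460];cv2.imwrite('pics/scenec.png',cv2.resize(a,(800,600),interpolation=cv2.INTER_CUBIC))
E
```

```text
(no output)
```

View pics/topc.png

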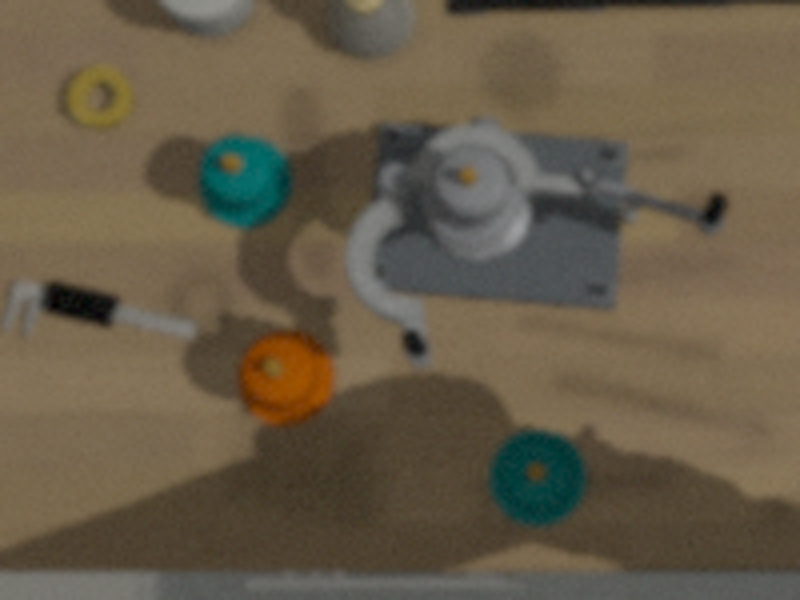

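View pics/scenec.png

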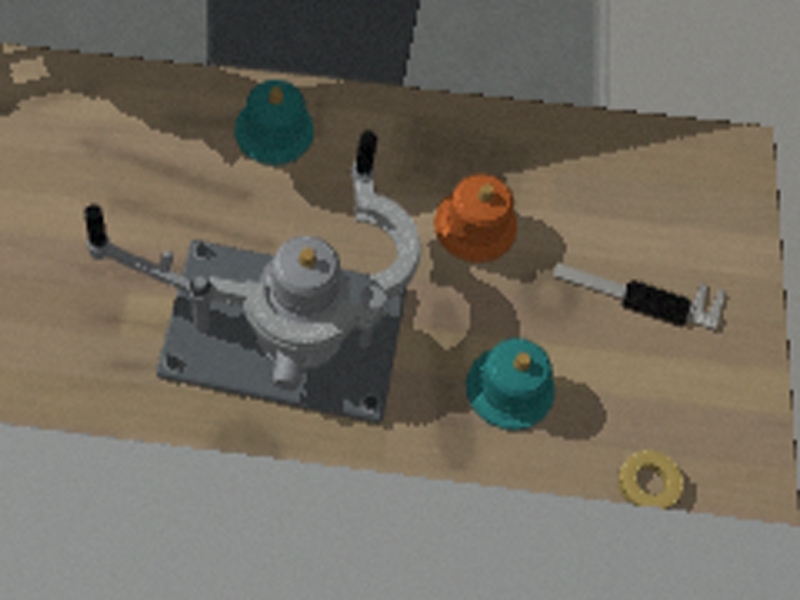

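View pics/scene0.png

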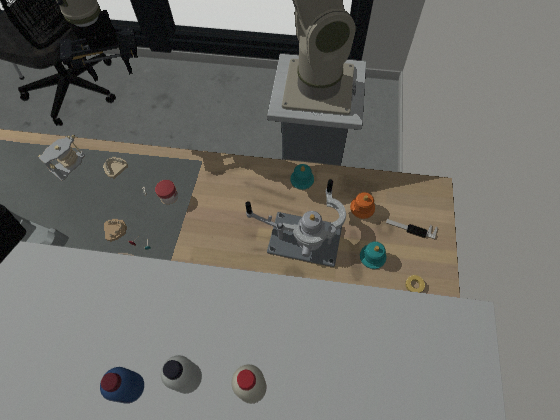

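```bash
cat > h.py <<'E'
import numpy as np,cv2
from rig import camera
def P(d):
    R=cv2.Rodrigues(np.array(d['rvec'],float))[0];return np.array(d['intrinsics'])@np.c_[R,np.array(d['tvec']).ravel()]
def tri(A,B,a,b):
    X=cv2.triangulatePoints(A,B,np.array(a,float).reshape(2,1),np.array(b,float).reshape(2,1));return (X[:3]/X[3]).ravel()
def plane(A,a,z):
    H=A[:,[0,1,3]].copy();H[:,2]+=A[:,2]*z;v=np.linalg.solve(H,[*a,1]);return v[:2]/v[2]
E
python3 - <<'E'
from h import *
from scipy.optimize import least_squares
T=camera('top');S=camera('scene');A,B=P(T),P(S)
np.savez('cal.npz',A=A,B=B)
t=lambda u,v:(140+u/4-.4,140+v/4-.4)
s=lambda u,v:(220+u*.3-.35,140+v*.3-.35)
for n,a,b in [('jaw',t(415,343),s(367,152)),('latch',t(713,210),s(95,226)),('hinge',t(394,178),s(376,293)),('nozzle',t(467,175),s(307,256)),('pivot',t(588,177),s(200,283))]:
    X=tri(A,B,a,b);print(n,X.round(4),plane(A,a,.113).round(4),plane(B,b,.113).round(4))
C=[((65,82),t(380,125)),((65,-108),t(627,143)),((-65,-108),t(614,308))]
D=[((-65,-108),s(197,240)),((65,-108),s(160,376)),((65,82),s(382,420))]
obs=[(l,plane(A,p,.012)) for l,p in C]+[(l,plane(B,p,.012)) for l,p in D]
def f(q):
    c,z=np.cos(q[2]),np.sin(q[2]);R=np.array([[c,-z],[z,c]])
    return np.concatenate([R@np.array(l)/1e3+q[:2]-o for l,o in obs])
r=least_squares(f,[.57,0.02,0]);print('stand',r.x.round(4),(r.fun*1e3).round(1))
for n,M in(('top',A),('scene',B)):print(n,(-np.linalg.inv(M[:,:3])@M[:,3]).round(3))
E
```

```text
jaw [0.4703 0.0681 0.1159] [0.4708 0.0671] [0.4684 0.0694]
latch [ 0.563  -0.1371  0.1098] [ 0.5622 -0.1365] [ 0.5647 -0.1369]
hinge [0.5886 0.0859 0.1024] [0.586  0.0831] [0.5936 0.087 ]
nozzle [0.5815 0.0313 0.1372] [0.5878 0.0327] [0.569  0.0313]
pivot [ 0.592  -0.0505  0.0897] [ 0.586  -0.0508] [ 0.6031 -0.0478]
stand [ 0.5851  0.0325 -0.0836] [ 3.1  3.4  2.3  1.2 -0.6  1.  -2.6 -4.5 -2.3 -3.4 -0.1  2.2]
top [ 0.303 -0.036  1.208]
scene [1.058 0.036 1.057]
```

View pics/top0.png

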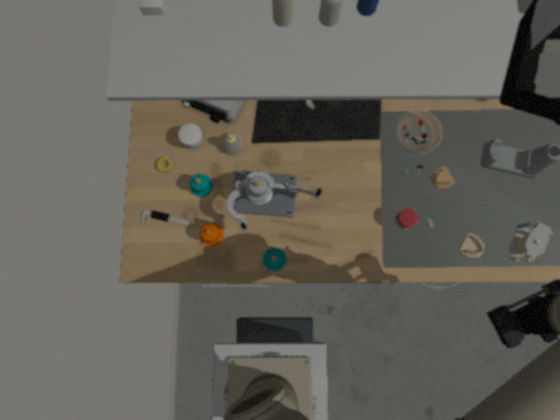

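The silver canister at top-crop (467,175) stands on the stand, so it is the real one. The orange one at (287,377) and the turquoise ones at (245,182) and (537,478) are look-alikes. The jaw handle is at (415,343) and the latch handle at (713,210), both open. I'm heading to the jaw handle.

Emit:
{"name": "jog_arm", "arguments": {"offset": [[0.4,1,0.3],[0.4,1,0.3],[0.4,1,0.3],[0.4,1,0.3]], "rot": [[0,0,-0.02],[0,0,-0.04],[0,0,-0.04],[0,0,-0.04]], "gripper": [1,1,1,1]}}

```text
time: 1.6
position: [0.315, -0.4182, 0.2297]
tool_rot: [0.001, 0.996, 0.084, 0.001]
contact_force: [-0.1, -0.6, 0.9]
finger_gap: 0.0871
gripper_force: 0.0
```

Emit:
{"name": "jog_arm", "arguments": {"offset": [[0.6,1,0],[0.6,1,0],[0.6,1,0],[0.6,1,0],[0.6,1,0]], "rot": [[0,0,0],[0,0,0],[0,0,0],[0,0,0],[0,0,0]], "gripper": [1,1,1,1,1]}}

```text
time: 2.1
position: [0.404, -0.2687, 0.2281]
tool_rot: [-0.0, 0.996, 0.085, 0.0]
contact_force: [-0.9, -0.4, 0.4]
finger_gap: 0.087
gripper_force: 0.0
```

Emit:
{"name": "jog_arm", "arguments": {"offset": [[0.4,1,0],[0.4,1,0],[0.4,1,0],[0.4,1,0],[0.4,1,0]], "rot": [[0,0,0],[0,0,0],[0,0,0],[0,0,0],[0,0,0]], "gripper": [1,1,1,1,1]}}

```text
time: 2.6
position: [0.4623, -0.1213, 0.2278]
tool_rot: [0.0, 0.997, 0.083, 0.0]
contact_force: [0.1, -0.9, 0.2]
finger_gap: 0.087
gripper_force: 0.0
```

Emit:
{"name": "jog_arm", "arguments": {"offset": [[0.05,1,0],[0.05,1,0],[0.05,1,0],[0.05,1,0],[0.05,1,0],[0.05,1,0]], "rot": [[0,0,0],[0,0,0],[0,0,0],[0,0,0],[0,0,0],[0,0,0]], "gripper": [1,1,1,1,1,1]}}

```text
time: 3.2
position: [0.4695, 0.0251, 0.2276]
tool_rot: [0.0, 0.997, 0.08, -0.0]
contact_force: [0.0, -0.5, 1.3]
finger_gap: 0.0872
gripper_force: 0.0
```

```bash
python3 - <<'E'
from h import *
from rig import state,recognise
s=state();print(s['position'],s['qpos'].round(2) if hasattr(s['qpos'],'round') else s['qpos'])
W=camera('wrist');M=P(W)
cv2.imwrite('pics/w1.png',W['color'])
pr=lambda p:cv2.projectPoints(np.array([p],float),W['rvec'],W['tvec'],W['intrinsics'],None)[0].ravel().round().tolist()
print('cam',(-np.linalg.inv(M[:,:3])@M[:,3]).round(3))
for z in(.089,.139):print(pr([.4703,.0681,z]))
for q in('jaw_handle','jaw_hinge'):print(q,[(np.round(r['centre'],4),r['conf'],pr(r['centre'])) for r in recognise(q,'wrist')[:2]])
np.savez('w1.npz',M=M)
E
```

```text
[0.46953187 0.02509367 0.22756997] [ 0.47 -0.   -0.61  1.75 -0.    1.39 -1.55]
cam [0.54  0.037 0.429]
[249.0, 189.0]
[243.0, 198.0]
jaw_handle [(array([0.5209, 0.0985, 0.0904]), 0.71, [228.0, 141.0])]
jaw_hinge [(array([0.5698, 0.0166, 0.0089]), 0.76, [302.0, 113.0])]
```

View pics/w1.png

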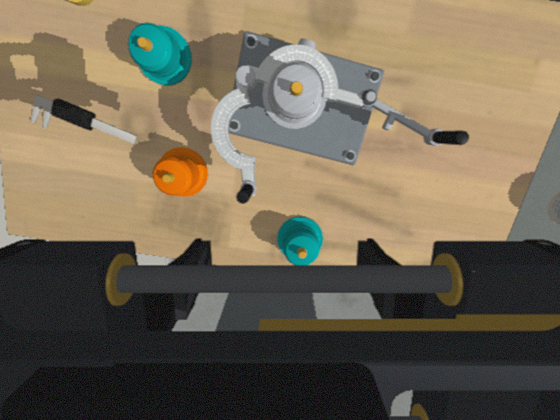

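```bash
python3 - <<'E'
from h import *
from scipy.optimize import least_squares
M=np.load('w1.npz')['M']
obs=[(l,plane(M,p,.012)) for l,p in [((65,82),(243,31)),((65,-108),(383,69)),((-65,-108),(354,164))]]
def f(q):
    c,z=np.cos(q[2]),np.sin(q[2]);R=np.array([[c,-z],[z,c]])
    return np.concatenate([R@np.array(l)/1e3+q[:2]-o for l,o in obs])
r=least_squares(f,[.57,0.02,0]);print('stand',r.x.round(4),(r.fun*1e3).round(1))
for n,p,z in[('hinge',(246,77),.095),('pivot',(371,97),.09),('nozzle',(296,88),.142),('latchtop',(461,138),.135),('jawtop',(243,197),.139)]:print(n,plane(M,p,z).round(4))
E
```

```text
stand [ 0.585   0.0336 -0.0774] [ 1.   2.   1.  -0.9 -2.  -1.1]
hinge [0.5898 0.0857]
pivot [ 0.5924 -0.0506]
nozzle [0.5808 0.0325]
latchtop [ 0.5628 -0.1347]
jawtop [0.4712 0.0682]
```

Emit:
{"name": "jog_arm", "arguments": {"offset": [[0,0.26,0],[0,0.26,0],[0,0.26,-0.2],[0,0.26,-0.4],[0,0.26,-0.6],[0,0.26,-0.8],[0,0.26,-0.86],[0,0.26,-0.86],[0,0.26,-0.86],[0,0.26,-0.86],[0,0.26,-0.86],[0,0.26,-0.86],[0,0.26,-0.86],[0,0.26,-0.86],[0,0.26,-0.86],[0,0.26,-0.86]], "rot": [[0,0,0],[0,0,0],[0,0,0],[0,0,0],[0,0,0],[0,0,0],[0,0,0],[0,0,0],[0,0,0],[0,0,0],[0,0,0],[0,0,0],[0,0,0],[0,0,0],[0,0,0],[0,0,0]], "gripper": [1,1,1,1,1,1,1,0.5,0.3,0.1,0.1,0.1,0.1,0.1,0.1,0.1], "squeeze": 8}}

```text
time: 4.95
position: [0.4694, 0.067, 0.0988]
tool_rot: [0.0, 0.997, 0.082, -0.0]
contact_force: [-0.1, 0.1, -0.2]
finger_gap: 0.0224
gripper_force: 0.0
```

Emit:
{"name": "jog_arm", "arguments": {"offset": [[0,0,0],[0,0,0],[0,0,0],[0,0,0]], "rot": [[0,0,0],[0,0,0],[0,0,0],[0,0,0]], "gripper": [0.1,0.1,0.1,0.1]}}

```text
time: 5.35
position: [0.4698, 0.0671, 0.0995]
tool_rot: [0.0, 0.997, 0.082, 0.0]
contact_force: [-1.1, -0.1, 6.7]
finger_gap: 0.0091
gripper_force: 3.3
```

```bash
python3 - <<'E'
from h import *
from rig import state
s=state();print(s['finger_gap'],s['gripper_force'],s['contact_force'],s['position'])
a=camera('scene')['color'][140:260,240:400];a=cv2.resize(a,(400,300),interpolation=cv2.INTER_CUBIC)
b=cv2.resize(camera('wrist')['color'],(400,300))
c=camera('top')['color'][170:260,190:310];c=cv2.resize(c,(400,300),interpolation=cv2.INTER_CUBIC)
cv2.imwrite('pics/g1.png',np.vstack([np.hstack([a,b]),np.hstack([c,c*0])]))
E
```

```text
0.009119017815563752 3.29147145152092 [-1.09920011 -0.11946298  6.68533119] [0.46982815 0.06714093 0.09945241]
```

View pics/g1.png

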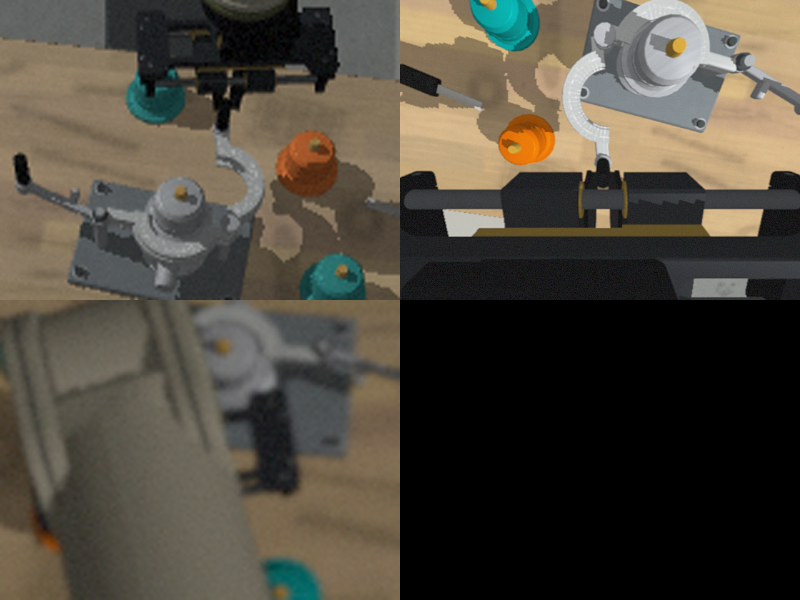

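```bash
python3 - <<'E'
from h import *
W=camera('wrist')
pr=lambda p:cv2.projectPoints(np.array([p],float),W['rvec'],W['tvec'],W['intrinsics'],None)[0].ravel()
im=cv2.resize(W['color'][180:300,190:350],(800,600),interpolation=cv2.INTER_CUBIC)
im=np.clip(im.astype(float)*2.2+15,0,255).astype(np.uint8)
for x,c in((.4703,(0,0,255)),(.480,(0,255,0))):
  for z in(.089,.139):
    p=(pr([x,.0675,z])-[190,180])*5;print(x,z,p.round());cv2.circle(im,tuple(int(v) for v in p),5,c,1)
cv2.imwrite('pics/g2.png',im)
E
```

```text
0.4703 0.089 [473. 244.]
0.4703 0.139 [474. 375.]
0.48 0.089 [483. 184.]
0.48 0.139 [487. 300.]
```

View pics/g2.png

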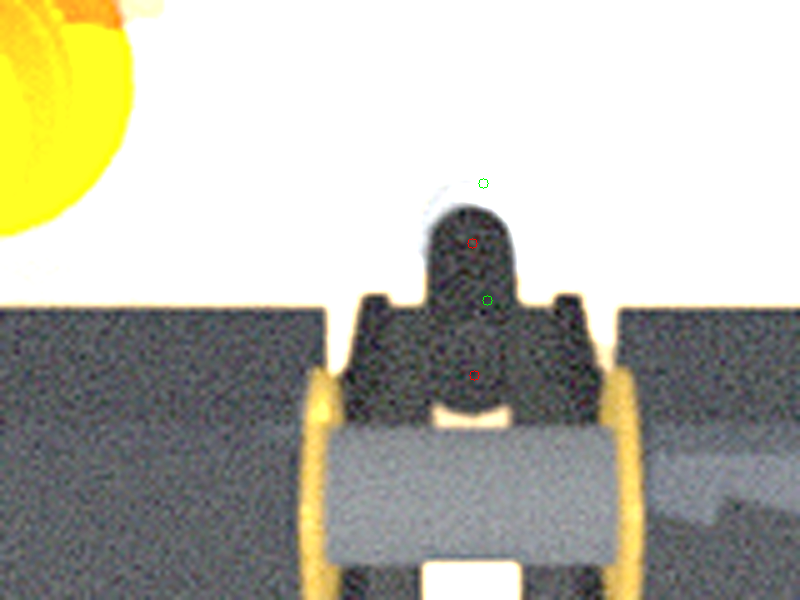

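The bar sits centred between the fingers. Next I'll work out the closing arc.

```bash
cat >> h.py <<'E'
def arc(c,p,step,n):
    c,p=np.array(c),np.array(p);d=p-c;r=np.hypot(*d);t=np.arctan2(d[1],d[0]);print('r',r,'deg',np.degrees(t))
    a=t+np.radians(step)*np.arange(1,n+1)
    o=(np.c_[np.cos(a),np.sin(a)]*r-d)/.15
    print([[round(float(x),2),round(float(y),2),0] for x,y in o]);print([[0,0,round(step*k/360,3)] for k in range(1,n+1)])
E
python3 -c "
from h import *
arc((.589,.0858),(.4698,.0672),3,18)"
```

```text
r 0.12064244692478678 deg -171.13107157143554
[[0.01, -0.04, 0], [0.02, -0.08, 0], [0.03, -0.12, 0], [0.04, -0.16, 0], [0.06, -0.2, 0], [0.08, -0.24, 0], [0.1, -0.28, 0], [0.12, -0.31, 0], [0.14, -0.35, 0], [0.17, -0.38, 0], [0.2, -0.41, 0], [0.22, -0.44, 0], [0.26, -0.47, 0], [0.29, -0.5, 0], [0.32, -0.53, 0], [0.36, -0.55, 0], [0.39, -0.57, 0], [0.43, -0.59, 0]]
[[0, 0, 0.008], [0, 0, 0.017], [0, 0, 0.025], [0, 0, 0.033], [0, 0, 0.042], [0, 0, 0.05], [0, 0, 0.058], [0, 0, 0.067], [0, 0, 0.075], [0, 0, 0.083], [0, 0, 0.092], [0, 0, 0.1], [0, 0, 0.108], [0, 0, 0.117], [0, 0, 0.125], [0, 0, 0.133], [0, 0, 0.142], [0, 0, 0.15]]
```

Emit:
{"name": "jog_arm", "arguments": {"offset": [[0.01,-0.04,0],[0.02,-0.08,0],[0.03,-0.12,0],[0.04,-0.16,0],[0.06,-0.2,0],[0.08,-0.24,0],[0.1,-0.28,0],[0.12,-0.31,0],[0.14,-0.35,0],[0.17,-0.38,0],[0.2,-0.41,0],[0.22,-0.44,0],[0.26,-0.47,0],[0.29,-0.5,0],[0.32,-0.53,0],[0.36,-0.55,0],[0.36,-0.55,0]], "rot": [[0,0,0.008],[0,0,0.017],[0,0,0.025],[0,0,0.033],[0,0,0.042],[0,0,0.05],[0,0,0.058],[0,0,0.067],[0,0,0.075],[0,0,0.083],[0,0,0.092],[0,0,0.1],[0,0,0.108],[0,0,0.117],[0,0,0.125],[0,0,0.133],[0,0,0.133]], "gripper": [0,0,0,0,0,0,0,0,0,0,0,0,0,0,0,0,0], "squeeze": 10}}

```text
time: 7.25
position: [0.5245, -0.0168, 0.0996]
tool_rot: [0.001, 0.878, 0.479, 0.0]
contact_force: [-1.2, -2.8, 8.3]
finger_gap: 0.0002
gripper_force: 3.9
```

```bash
python3 - <<'E'
from h import *
from rig import state
s=state();p=s['position'];print(p,s['finger_gap'],s['gripper_force'],s['contact_force'],s['qpos'])
arc((.589,.0858),p[:2],2,14)
E
```

```text
[ 0.52452565 -0.01676357  0.09956818] 0.00018900770001123722 3.9226385776419193 [-1.19212455 -2.80788594  8.29356836] [ 0.53614916  0.24067014 -0.66471449  1.80343131  0.16296867  1.15091606
 -0.75226263]
r 0.12114548200953387 deg -122.15462715584869
[[0.02, -0.01, 0], [0.05, -0.03, 0], [0.07, -0.04, 0], [0.1, -0.05, 0], [0.13, -0.06, 0], [0.15, -0.07, 0], [0.18, -0.08, 0], [0.21, -0.09, 0], [0.23, -0.1, 0], [0.26, -0.11, 0], [0.29, -0.11, 0], [0.32, -0.12, 0], [0.34, -0.12, 0], [0.37, -0.12, 0]]
[[0, 0, 0.006], [0, 0, 0.011], [0, 0, 0.017], [0, 0, 0.022], [0, 0, 0.028], [0, 0, 0.033], [0, 0, 0.039], [0, 0, 0.044], [0, 0, 0.05], [0, 0, 0.056], [0, 0, 0.061], [0, 0, 0.067], [0, 0, 0.072], [0, 0, 0.078]]
```

```bash
python3 - <<'E'
from h import *
from rig import state
s=state();p=np.array(s['position'])
out=[]
for n,(u,v,w,h) in(('scene',(240,150,120,90)),('wrist',(150,120,200,150))):
    W=camera(n);k=400/w
    im=np.clip(cv2.resize(W['color'][v:v+h,u:u+w],(400,300),interpolation=cv2.INTER_CUBIC).astype(float)*1.8+10,0,255).astype(np.uint8)
    for q,c in((p,(0,0,255)),(p+[0,0,.04],(255,0,255))):
        a=(cv2.projectPoints(q.reshape(1,3),W['rvec'],W['tvec'],W['intrinsics'],None)[0].ravel()-[u,v])*k;print(n,a)
        cv2.circle(im,tuple(int(x) for x in a),4,c,1)
    out.append(im)
cv2.imwrite('pics/g3.png',np.hstack(out))
E
```

```text
scene [184.66581906 173.29916406]
scene [185.42983866 148.19896937]
wrist [269.00815048 229.2276947 ]
wrist [269.57156565 274.04588591]
```

View pics/g3.png

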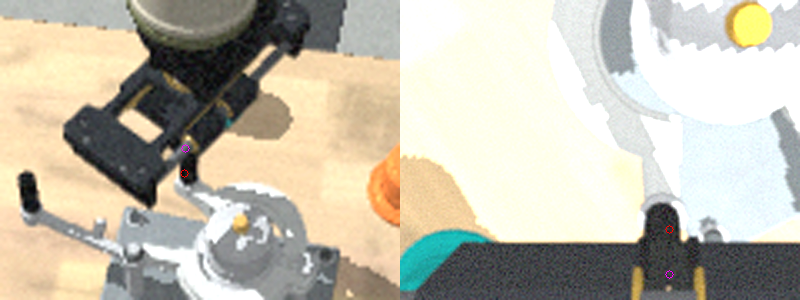

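The bar moved along with the fingers and is at the TCP in both views. The gap reading is only the drive flexing, so I'll continue the arc.

Emit:
{"name": "jog_arm", "arguments": {"offset": [[0.02,-0.01,0],[0.05,-0.03,0],[0.07,-0.04,0],[0.1,-0.05,0],[0.13,-0.06,0],[0.15,-0.07,0],[0.18,-0.08,0],[0.18,-0.08,0]], "rot": [[0,0,0.006],[0,0,0.011],[0,0,0.017],[0,0,0.022],[0,0,0.028],[0,0,0.033],[0,0,0.039],[0,0,0.039]], "gripper": [0,0,0,0,0,0,0,0]}}

```text
time: 8.15
position: [0.5514, -0.0293, 0.0996]
tool_rot: [0.001, 0.813, 0.583, 0.0]
contact_force: [-1.4, -4.3, 7.5]
finger_gap: 0.0003
gripper_force: 3.7
```

Emit:
{"name": "jog_arm", "arguments": {"offset": [[0.03,-0.01,0],[0.06,-0.01,0],[0.08,-0.02,0],[0.08,-0.02,0]], "rot": [[0,0,0.006],[0,0,0.011],[0,0,0.014],[0,0,0.014]], "gripper": [0,0,0,0]}}

```text
time: 8.55
position: [0.5635, -0.0316, 0.0997]
tool_rot: [0.001, 0.786, 0.618, 0.0]
contact_force: [-0.3, -2.8, 5.4]
finger_gap: 0.0007
gripper_force: 3.1
```

Emit:
{"name": "jog_arm", "arguments": {"offset": [[0.02,0,0],[0.04,-0.01,0],[0.06,-0.01,0],[0.06,-0.01,0]], "rot": [[0,0,0.005],[0,0,0.009],[0,0,0.014],[0,0,0.014]], "gripper": [0,0,0,0]}}

```text
time: 8.95
position: [0.5723, -0.0331, 0.0996]
tool_rot: [0.001, 0.758, 0.652, 0.0]
contact_force: [-0.3, -3.0, 8.3]
finger_gap: 0.0003
gripper_force: 3.2
```

Emit:
{"name": "jog_arm", "arguments": {"offset": [[0.03,0,0],[0.05,0,0],[0.05,0,0]], "rot": [[0,0,0.006],[0,0,0.01],[0,0,0.01]], "gripper": [0,0,0]}}

```text
time: 9.25
position: [0.579, -0.0322, 0.0994]
tool_rot: [0.0, 0.737, 0.676, -0.0]
contact_force: [-4.4, -1.0, 8.3]
finger_gap: 0.0002
gripper_force: 4.2
```

```bash
python3 - <<'E'
from h import *
from rig import state
s=state();p=np.array(s['position']);print(s['joint_efforts'],s['contact_force'],s['moment'])
out=[]
for n,(u,v,w,h) in(('scene',(240,160,120,90)),('wrist',(170,60,220,165))):
    W=camera(n);k=400/w
    im=np.clip(cv2.resize(W['color'][v:v+h,u:u+w],(400,300),interpolation=cv2.INTER_CUBIC).astype(float)*1.2+5,0,255).astype(np.uint8)
    for q,c in((p,(0,0,255)),(p+[0,0,.04],(255,0,255)),(np.array([.585,.033,.142]),(0,255,0))):
        a=(cv2.projectPoints(q.reshape(1,3),W['rvec'],W['tvec'],W['intrinsics'],None)[0].ravel()-[u,v])*k
        cv2.circle(im,tuple(int(x) for x in a),3,c,1)
    out.append(im)
cv2.imwrite('pics/g4.png',np.hstack(out))
E
```

```text
[-7.04764444e-01 -5.05466545e+01 -8.59528184e+00 -3.44732487e+01
 -3.76231992e-02 -1.35619015e+00  3.86787951e-01] [-4.43814138 -0.96266988  8.30021799] [-0.16446424  0.82429389 -0.01195987]
```

View pics/g4.png

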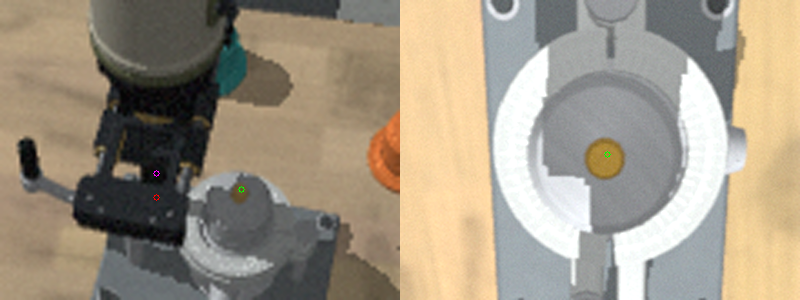

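Emit:
{"name": "jog_arm", "arguments": {"offset": [[0.03,0,0],[0.05,0,0],[0.05,0,0],[0.05,0,0]], "rot": [[0,0,0],[0,0,0],[0,0,0],[0,0,0]], "gripper": [0,0,0,0]}}

```text
time: 9.75
position: [0.5863, -0.032, 0.0985]
tool_rot: [-0.0, 0.737, 0.675, -0.0]
contact_force: [-0.3, 0.2, 0.6]
finger_gap: 0.0004
gripper_force: 0.0
```

Emit:
{"name": "jog_arm", "arguments": {"offset": [[0,0,0.2],[0,0,0.4],[0,-0.2,0.6],[0,-0.5,0.7],[0,-0.5,0.7],[0,-0.5,0.7]], "rot": [[0,0,0],[0,0,0],[0,0,0],[0,0,0],[0,0,0],[0,0,0]], "gripper": [0,0,0,0,0,0]}}

```text
time: 10.35
position: [0.5863, -0.1083, 0.2037]
tool_rot: [0.0, 0.738, 0.674, 0.0]
contact_force: [0.6, 0.7, -0.1]
finger_gap: 0.0007
gripper_force: 0.0
```

```bash
python3 - <<'E'
from h import *
from rig import state
s=state();print(s['position'],s['finger_gap'])
W=camera('wrist');M=P(W);np.savez('w2.npz',M=M);im=W['color'];cv2.imwrite('pics/w2.png',im)
S=camera('scene');cv2.imwrite('pics/s2.png',S['color'])
pr=lambda p:cv2.projectPoints(np.array([p],float),W['rvec'],W['tvec'],W['intrinsics'],None)[0].ravel().round()
for z in (.089,.139):print(pr([.577,-.033,z]))
m=(im.max(2)<45).astype(np.uint8)
n,l,st,c=cv2.connectedComponentsWithStats(m)
for i in range(1,n):
    if st[i,4]>40:print(st[i],c[i].round(1),plane(M,c[i],.113).round(4))
E
```

```text
[ 0.58625436 -0.10832552  0.20367769] 0.0006534307871186957
[268. 131.]
[265. 130.]
[ 158  221  124   97 6054] [221.2 274.9] [ 0.5106 -0.1809]
[ 286  239  125   75 5472] [349.5 273.3] [ 0.6515 -0.1917]
[    0   240   560   180 42212] [230.2 362.4] [ 0.5045 -0.2968]
[515 240  45  32 986] [538.5 253.6] [ 0.8556 -0.1868]
[ 484  390   76   30 2005] [522.9 404.3] [ 0.8637 -0.3931]
```

```bash
python3 - <<'E'
import cv2,numpy as np
w=cv2.resize(cv2.imread('pics/w2.png')[0:225,100:400],(400,300),interpolation=cv2.INTER_CUBIC)
s=cv2.resize(cv2.imread('pics/s2.png')[150:270,240:400],(400,300),interpolation=cv2.INTER_CUBIC)
cv2.imwrite('pics/g5.png',np.hstack([w,s]))
E
```

```text
(no output)
```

View pics/g5.png

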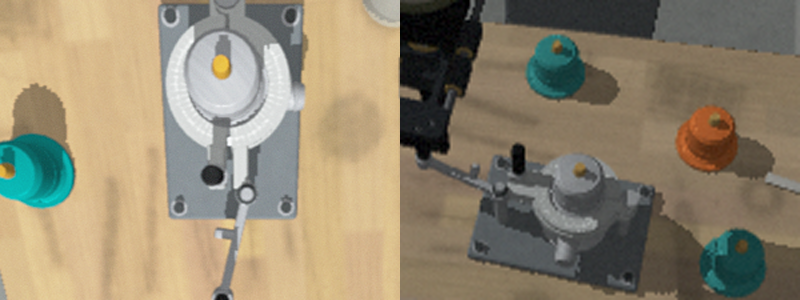

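```bash
python3 - <<'E'
from h import *
M=np.load('w2.npz')['M'];W=lambda u,v:(100+u*.75-.1,v*.75-.1)
for n,p,z in[('jawtop',W(213,174),.139),('latchtop',W(222,297),.135),('pivot',W(247,192),.09),('nozzle',W(221,67),.142),('lug gap',W(230,155),.088)]:print(n,plane(M,p,z).round(4))
from scipy.optimize import least_squares
obs=[(l,plane(M,W(*p),.012)) for l,p in [((65,-108),(299,218)),((-65,-108),(167,218)),((-65,82),(161,2)),((65,82),(302,2))]]
def f(q):
    c,z=np.cos(q[2]),np.sin(q[2]);R=np.array([[c,-z],[z,c]])
    return np.concatenate([R@np.array(l)/1e3+q[:2]-o for l,o in obs])
for i in(2,):
    r=least_squares(f,[.57,0.02,0]);print('stand',r.x.round(4),(r.fun*1e3).round(1))
B=np.load('cal.npz')['B'];s=lambda u,v:(240+u*.4-.3,150+v*.4-.3)
print('jaw scene',plane(B,s(118,147),.139),plane(B,s(118,158),.113))
E
```

```text
jawtop [ 0.572  -0.0327]
latchtop [ 0.5686 -0.1188]
pivot [ 0.5934 -0.0479]
nozzle [0.5841 0.0294]
lug gap [ 0.5827 -0.0189]
stand [ 0.587   0.0319 -0.0909] [-1.2 -1.   1.1 -1.1 -3.1  1.4  3.2  0.7]
jaw scene [ 0.56819231 -0.03367929] [ 0.56722452 -0.03389975]
```

```bash
python3 - <<'E'
from h import *
from rig import state
p=np.array(state()['position'])
M=np.load('w2.npz')['M'];c=np.load('cal.npz')
ims={'w':(cv2.imread('pics/w2.png'),M),'s':(cv2.imread('pics/s2.png'),c['B'])}
for n,(im,Q) in ims.items():
    for h in range(-16,85,4):
        v=Q@np.r_[p+[0,0,h/1e3],1];u=v[:2]/v[2];a,b=np.round(u).astype(int)
        print(n,h,u.round(),im[b,a] if 0<=a<560 and 0<=b<420 else None)
E
```

```text
w -16 [283. 225.] [133 179 210]
w -12 [283. 226.] [135 179 212]
w -8 [283. 228.] [137 183 215]
w -4 [283. 230.] [139 182 216]
w 0 [283. 231.] [140 185 215]
w 4 [283. 233.] [138 181 215]
w 8 [283. 235.] [139 182 215]
w 12 [283. 237.] [143 185 217]
w 16 [283. 239.] [139 182 215]
w 20 [283. 241.] [ 80 102 115]
w 24 [283. 243.] [ 73  95 108]
w 28 [283. 246.] [ 78  99 111]
w 32 [283. 248.] [ 69  88 103]
w 36 [283. 250.] [ 73  92 106]
w 40 [283. 253.] [ 72  90 100]
w 44 [283. 256.] [ 78  93 108]
w 48 [283. 259.] [ 78  97 108]
w 52 [283. 262.] [ 79  94 112]
w 56 [283. 265.] [64 75 81]
w 60 [283. 268.] [62 59 59]
w 64 [283. 271.] [69 66 65]
w 68 [283. 275.] [66 69 61]
w 72 [283. 279.] [72 70 67]
w 76 [283. 283.] [71 70 68]
w 80 [283. 287.] [74 71 67]
w 84 [283. 292.] [66 70 74]
s -16 [256. 202.] [32 31 30]
s -12 [256. 201.] [35 29 29]
s -8 [256. 200.] [25 24 23]
s -4 [256. 200.] [25 24 23]
s 0 [256. 199.] [29 31 24]
s 4 [256. 198.] [33 31 29]
s 8 [256. 197.] [36 33 30]
s 12 [256. 196.] [34 30 27]
s 16 [256. 195.] [36 34 33]
s 20 [255. 195.] [38 32 30]
s 24 [255. 194.] [31 26 23]
s 28 [255. 193.] [33 33 30]
s 32 [255. 192.] [30 25 25]
s 36 [255. 191.] [20 16 18]
s 40 [255. 190.] [12  8 15]
s 44 [255. 189.] [9 8 6]
s 48 [255. 188.] [20 20 19]
s 52 [254. 188.] [30 29 22]
s 56 [254. 187.] [31 28 28]
s 60 [254. 186.] [36 33 30]
s 64 [254. 185.] [37 34 30]
s 68 [254. 184.] [41 37 35]
s 72 [254. 183.] [33 31 26]
s 76 [254. 182.] [33 31 29]
s 80 [254. 181.] [30 26 26]
s 84 [253. 180.] [33 34 31]
```

```bash
python3 - <<'E'
from h import *
from rig import state
p=np.array(state()['position']);M=np.load('w2.npz')['M'];im=cv2.imread('pics/w2.png')
for b in range(208,264,2):print(b,''.join('#' if im[b,a].max()<60 else '+' if im[b,a].max()<130 else '.' for a in range(235,335)))
for d in([0,0,0],[0,.0095,0],[0,.0095,.04],[.015,.0095,0],[-.015,.0095,0],[-.015,.0095,.04]):
    v=M@np.r_[p+d,1];print(d,(v[:2]/v[2]).round(1))
im=cv2.imread('pics/s2.png')
B=np.load('cal.npz')['B'];v=B@np.r_[p,1];print(v[:2]/v[2])
for b in range(180,230):print(b,''.join('#' if im[b,a].max()<60 else '+' if im[b,a].max()<100 else '.' for a in range(225,290)))
E
```

```text
208 .................................+++++..............................................................
210 ................................++++++..............................................................
212 ................................+++++...............................................................
214 ...............................+++++................................................................
216 ...........................++++++++++...............................................................
218 ..........................+++++++++++++.............................................................
220 ...........................+++++++++..+.............................................................
222 ...........................+#######+................................................................
224 ..........................+#########+...............................................................
226 .........................+##########+...............................................................
228 .........................+##########+.........
[... 4856 characters left out ...]

220 ..................................++++.+++++++.....+++++++...++++
221 ....................................++++...+++.....++++++++++++++
222 .......................................++++........++...+++++++++
223 .........................................++++......++........++++
224 ...........................................++++.....+....+.......
225 ...............................................++...#...+#+......
226 ................................................+++.++++##++.....
227 .................................................++++#####+++....
228 .................................................+++.####++++++++
229 ................................................###++++++++++++++
```

The pixel evidence (tip rows, z-force, gap 0) suggests the real fingertips sit about 35 mm above the reported TCP, so I only dragged the bar by its top. I'll check this with a gentle touch on the clear bench.

Emit:
{"name": "jog_arm", "arguments": {"offset": [[0,-0.3,0],[0,-0.7,0],[0,-0.7,-0.3],[0,-0.7,-0.6],[0,-0.7,-0.9],[0,-0.7,-1],[0,-0.7,-1]], "rot": [[0,0,0],[0,0,0],[0,0,0],[0,0,0],[0,0,0],[0,0,0],[0,0,0]], "gripper": [0,0,0,0,0,0,0]}}

```text
time: 11.15
position: [0.5852, -0.2104, 0.0518]
tool_rot: [-0.002, 0.737, 0.676, -0.001]
contact_force: [-0.1, 0.1, 0.6]
finger_gap: 0.0004
gripper_force: 0.0
```

Emit:
{"name": "jog_arm", "arguments": {"offset": [[0,0,-0.08],[0,0,-0.16],[0,0,-0.24],[0,0,-0.3],[0,0,-0.33],[0,0,-0.33]], "rot": [[0,0,0],[0,0,0],[0,0,0],[0,0,0],[0,0,0],[0,0,0]], "gripper": [0,0,0,0,0,0]}}

```text
time: 11.75
position: [0.586, -0.2119, 0.0036]
tool_rot: [-0.0, 0.737, 0.675, -0.0]
contact_force: [1.2, 0.1, 0.5]
finger_gap: 0.0001
gripper_force: 0.0
```

Emit:
{"name": "jog_arm", "arguments": {"offset": [[0,0,-0.03],[0,0,-0.06],[0,0,-0.08],[0,0,-0.08]], "rot": [[0,0,0],[0,0,0],[0,0,0],[0,0,0]], "gripper": [0,0,0,0]}}

```text
time: 12.15
position: [0.5861, -0.212, -0.0082]
tool_rot: [-0.0, 0.737, 0.675, -0.0]
contact_force: [0.0, 0.2, 0.9]
finger_gap: 0.0008
gripper_force: 0.0
```

Emit:
{"name": "jog_arm", "arguments": {"offset": [[0,0,-0.03],[0,0,-0.05],[0,0,-0.05]], "rot": [[0,0,0],[0,0,0],[0,0,0]], "gripper": [0,0,0]}}

```text
time: 12.45
position: [0.586, -0.2119, -0.0158]
tool_rot: [-0.0, 0.737, 0.675, -0.0]
contact_force: [-0.3, -0.2, -0.2]
finger_gap: 0.0007
gripper_force: 0.0
```

Emit:
{"name": "jog_arm", "arguments": {"offset": [[0,0,-0.03],[0,0,-0.06],[0,0,-0.08],[0,0,-0.08]], "rot": [[0,0,0],[0,0,0],[0,0,0],[0,0,0]], "gripper": [0,0,0,0]}}

```text
time: 12.85
position: [0.586, -0.2119, -0.0279]
tool_rot: [-0.0, 0.737, 0.675, -0.0]
contact_force: [0.4, -0.4, -0.3]
finger_gap: 0.0003
gripper_force: 0.0
```

Emit:
{"name": "jog_arm", "arguments": {"offset": [[0,0,-0.02],[0,0,-0.04],[0,0,-0.04]], "rot": [[0,0,0],[0,0,0],[0,0,0]], "gripper": [0,0,0]}}

```text
time: 13.15
position: [0.5861, -0.2119, -0.0337]
tool_rot: [-0.0, 0.737, 0.675, -0.0]
contact_force: [-1.6, 0.6, 1.0]
finger_gap: 0.0003
gripper_force: 0.0
```

Confirmed: there was no contact at reported z = -0.034, so the tips are about 38 mm above the reported TCP. I'll go back and push the jaw bar firmly shut from the -x side with closed fingers at the proper depth.

Emit:
{"name": "jog_arm", "arguments": {"offset": [[0,0,0.3],[0,0,0.6],[0,0,1],[0,0,1],[0,0,1]], "rot": [[0,0,0],[0,0,0],[0,0,0],[0,0,0],[0,0,0]], "gripper": [0,0,0,0,0]}}

```text
time: 13.65
position: [0.5878, -0.2124, 0.1192]
tool_rot: [0.002, 0.737, 0.675, 0.001]
contact_force: [0.9, 0.5, -1.6]
finger_gap: 0.0003
gripper_force: 0.0
```

Emit:
{"name": "jog_arm", "arguments": {"offset": [[0,0,0.3],[-0.1,0.2,0.5],[-0.4,0.5,0.5],[-0.4,0.8,0.5],[-0.4,1,0.5],[-0.4,1,0.5]], "rot": [[0,0,0],[0,0,0],[0,0,0],[0,0,0],[0,0,0],[0,0,0]], "gripper": [0,0,0,0,0,0]}}

```text
time: 14.25
position: [0.5254, -0.0563, 0.1907]
tool_rot: [-0.001, 0.735, 0.678, -0.0]
contact_force: [-0.7, 0.6, -0.3]
finger_gap: 0.0006
gripper_force: 0.0
```

```bash
python3 - <<'E'
from h import *
from rig import state
print(state()['position'])
W=camera('wrist');M=P(W);im=W['color'];cv2.imwrite('pics/w3.png',im);np.savez('w3.npz',M=M)
pr=lambda p:(lambda v:(v[:2]/v[2]).round(1))(M@np.r_[p,1])
print('jaw',pr([.570,-.033,.139]),pr([.570,-.033,.089]),'latch',pr([.563,-.137,.135]),'tip',pr(np.array(state()['position'])+[0,0,.038]))
a,b=pr([.570,-.033,.139]).astype(int)
for r in range(b-16,b+26,2):print(r,''.join('#' if im[r,c].max()<60 else '+' if im[r,c].max()<120 else '.' for c in range(a-45,a+45)))
E
```

```text
[ 0.52538761 -0.05632452  0.1906869 ]
jaw [332.1 186.1] [324.5 177.8] latch [328.3 290.1] tip [284.3 260.6]
170 ..............................++.++++++.++.+++++++........................................
172 .............................++...+++++++++++++++.........................................
174 .................................+#########++++++.........................................
176 .................................############++++.........................................
178 ................................+###############+.........................................
180 ................................+################+........................................
182 .................................+#################+........+++...........................
184 ...................................+################....+++++++++...........++++..........
186 +...................................+###############+.++##++++##+++.......++++++++........
188 ................................+++++################+++++......+++........++++++.........
190 +...............................++++++
[... 302 characters left out ...]
+++..................+++...........
198 ...............................++++++++++++++.....++......+++++...........................
200 ..................................................++......................................
202 ..................................................+.......................................
204 .................................................+........................................
206 .................................................+........................................
208 ................................................+.........................................
210 ...............................................++.........................................
```

Emit:
{"name": "jog_arm", "arguments": {"offset": [[0,0.19,0],[0,0.19,-0.2],[0,0.19,-0.4],[0,0.19,-0.6],[0,0.19,-0.75],[0,0.19,-0.75],[0,0.19,-0.75]], "rot": [[0,0,0],[0,0,-0.005],[0,0,-0.01],[0,0,-0.01],[0,0,-0.01],[0,0,-0.01],[0,0,-0.01]], "gripper": [0,0,0,0,0,0,0]}}

```text
time: 15.0
position: [0.5261, -0.0342, 0.0789]
tool_rot: [-0.001, 0.759, 0.652, -0.0]
contact_force: [0.7, -0.4, 1.0]
finger_gap: 0.0006
gripper_force: 0.0
```

Emit:
{"name": "jog_arm", "arguments": {"offset": [[0.03,0,0],[0.06,0,0],[0.09,0,0],[0.12,0,0],[0.15,0,0],[0.15,0,0]], "rot": [[0,0,0],[0,0,0],[0,0,0],[0,0,0],[0,0,0],[0,0,0]], "gripper": [0,0,0,0,0,0]}}

```text
time: 15.6
position: [0.5495, -0.0334, 0.0793]
tool_rot: [-0.0, 0.758, 0.652, 0.0]
contact_force: [-0.2, -0.0, 0.2]
finger_gap: 0.0003
gripper_force: 0.0
```

Emit:
{"name": "jog_arm", "arguments": {"offset": [[0.02,0,0],[0.04,0,0],[0.06,0,0],[0.06,0,0]], "rot": [[0,0,0],[0,0,0],[0,0,0],[0,0,0]], "gripper": [0,0,0,0]}}

```text
time: 16.0
position: [0.5539, -0.0335, 0.0787]
tool_rot: [-0.003, 0.758, 0.652, -0.004]
contact_force: [-20.8, -0.6, 14.2]
finger_gap: 0.0004
gripper_force: 10.4
```

20 N at the stop, so the jaw is shut. I'm backing off and going to the latch handle.

Emit:
{"name": "jog_arm", "arguments": {"offset": [[-0.05,0,0],[-0.2,0,0],[-0.2,0,0.2],[-0.2,0,0.5],[-0.1,-0.2,0.6],[0,-0.4,0.6],[0.03,-0.6,0.6],[0.03,-0.6,0.6],[0.03,-0.6,0.6]], "rot": [[0,0,0],[0,0,0],[0,0,0],[0,0,-0.01],[0,0,-0.02],[0,0,-0.028],[0,0,-0.028],[0,0,-0.028],[0,0,-0.028]], "gripper": [0,0,0,0,0.3,0.6,0.6,0.6,0.6]}}

```text
time: 16.9
position: [0.5624, -0.1238, 0.1691]
tool_rot: [-0.0, 0.813, 0.582, 0.0]
contact_force: [-0.6, -0.1, -1.1]
finger_gap: 0.0329
gripper_force: 0.0
```

```bash
python3 - <<'E'
from h import *
from rig import state
s=state();print(s['position'],s['finger_gap'])
W=camera('wrist');M=P(W);im=W['color'];cv2.imwrite('pics/w4.png',im);np.savez('w4.npz',M=M)
pr=lambda p:(lambda v:(v[:2]/v[2]).round(1))(M@np.r_[p,1])
print('jaw',pr([.570,-.033,.139]),pr([.576,-.033,.139]),'latch',pr([.563,-.137,.135]),'tip',pr(np.array(s['position'])+[0,0,.038]))
def sh(x,y,w,h):
  for r in range(y-h,y+h,2):print(r,x-w,''.join('#' if im[r,c].max()<60 else '+' if im[r,c].max()<120 else '.' for c in range(x-w,x+w)))
sh(*pr([.573,-.033,.139]).astype(int),35,14)
S=camera('scene');im=S['color'];M=P(S);cv2.imwrite('pics/s4.png',im)
print('scene jaw',pr([.570,-.033,.139]),pr([.576,-.033,.139]),'latch',pr([.563,-.137,.135]))
sh(*pr([.573,-.033,.13]).astype(int),25,14)
sh(*pr([.563,-.137,.12]).astype(int),25,14)
E
```

```text
[ 0.56236899 -0.12384943  0.16905252] 0.03287163717462195
jaw [254.7 110.1] [262.2 107.4] latch [289.5 234.8] tip [283.9 255.7]
94 223 ........................................+++++++..............+++++++..
96 223 ........................................+++++++...............++++++..
98 223 .........................................+++++++..............++++++..
100 223 .........................................+++++++..............+++++++.
102 223 .............................+####+++.....+++++++..............++++++.
104 223 ..........................+###########++..++...................++++++.
106 223 ........................+###############++......................++++++
108 223 .......................++#################+.....................++++++
110 223 .......................++##################+....................++++++
112 223 .......................++##################+....................+++++.
114 223 ........................+###################+...................++++++
116 223 .........................+##################+.....++.........++#######
118 223 ...................
[... 1140 characters left out ...]
 ############################++....................
197 223 #########+#################+......................
199 223 #######################...+.......................
201 223 ...+##################..+++.......................
203 223 ........+##################+......................
205 223 ............+###############......................
207 223 ................++####.#####+.....................
209 223 .......................#####+.....................
211 223 .......................+#####+....................
213 223 ........................+####+++..................
215 223 ........................++++++++++++..............
217 223 .........................++++++++++++++++....++++.
```

Emit:
{"name": "jog_arm", "arguments": {"offset": [[0,-0.09,0],[0,-0.09,0],[0,-0.09,-0.2],[0,-0.09,-0.4],[0,-0.09,-0.62],[0,-0.09,-0.62],[0,-0.09,-0.62],[0,-0.09,-0.62],[0,-0.09,-0.62],[0,-0.09,-0.62],[0,-0.09,-0.62],[0,-0.09,-0.62],[0,-0.09,-0.62]], "rot": [[0,0,0],[0,0,0],[0,0,0],[0,0,0],[0,0,0],[0,0,0],[0,0,0],[0,0,0],[0,0,0],[0,0,0],[0,0,0],[0,0,0],[0,0,0]], "gripper": [0.6,0.6,0.6,0.6,0.6,0,0,0,0,0,0,0,0], "squeeze": 12}}

```text
time: 18.3
position: [0.5629, -0.1372, 0.077]
tool_rot: [0.001, 0.813, 0.583, 0.0]
contact_force: [-0.5, 0.2, 5.5]
finger_gap: 0.0134
gripper_force: 12.0
```

```bash
python3 - <<'E'
from h import *
from rig import state
s=state();p=s['position'];print(p,s['finger_gap'],s['gripper_force'],s['contact_force'],s['qpos'])
arc((.5925,-.049),p[:2],-3,20)
E
```

```text
[ 0.56285878 -0.13718316  0.07697531] 0.013400968391058487 12.001311331987381 [-0.46703634  0.23050432  5.49949628] [ 0.6864539   0.38638088 -0.64190903  1.68755868  0.25023686  1.14978368
 -0.34965308]
r 0.09303156015621697 deg -108.57916772531556
[[-0.03, 0.01, 0], [-0.06, 0.02, 0], [-0.09, 0.04, 0], [-0.12, 0.05, 0], [-0.15, 0.07, 0], [-0.17, 0.09, 0], [-0.2, 0.11, 0], [-0.22, 0.13, 0], [-0.25, 0.15, 0], [-0.27, 0.18, 0], [-0.29, 0.2, 0], [-0.31, 0.23, 0], [-0.33, 0.26, 0], [-0.34, 0.28, 0], [-0.36, 0.31, 0], [-0.37, 0.34, 0], [-0.38, 0.37, 0], [-0.39, 0.4, 0], [-0.4, 0.43, 0], [-0.41, 0.47, 0]]
[[0, 0, -0.008], [0, 0, -0.017], [0, 0, -0.025], [0, 0, -0.033], [0, 0, -0.042], [0, 0, -0.05], [0, 0, -0.058], [0, 0, -0.067], [0, 0, -0.075], [0, 0, -0.083], [0, 0, -0.092], [0, 0, -0.1], [0, 0, -0.108], [0, 0, -0.117], [0, 0, -0.125], [0, 0, -0.133], [0, 0, -0.142], [0, 0, -0.15], [0, 0, -0.158], [0, 0, -0.167]]
```

Emit:
{"name": "jog_arm", "arguments": {"offset": [[-0.03,0.01,0],[-0.06,0.02,0],[-0.09,0.04,0],[-0.12,0.05,0],[-0.15,0.07,0],[-0.17,0.09,0],[-0.2,0.11,0],[-0.22,0.13,0],[-0.25,0.15,0],[-0.27,0.18,0],[-0.29,0.2,0],[-0.31,0.23,0],[-0.33,0.26,0],[-0.34,0.28,0],[-0.36,0.31,0],[-0.37,0.34,0],[-0.37,0.34,0]], "rot": [[0,0,-0.008],[0,0,-0.017],[0,0,-0.025],[0,0,-0.033],[0,0,-0.042],[0,0,-0.05],[0,0,-0.058],[0,0,-0.067],[0,0,-0.075],[0,0,-0.083],[0,0,-0.092],[0,0,-0.1],[0,0,-0.108],[0,0,-0.117],[0,0,-0.125],[0,0,-0.133],[0,0,-0.133]], "gripper": [0,0,0,0,0,0,0,0,0,0,0,0,0,0,0,0,0]}}

```text
time: 20.0
position: [0.5076, -0.0854, 0.0769]
tool_rot: [0.0, 0.979, 0.203, 0.001]
contact_force: [1.9, 1.7, 5.6]
finger_gap: 0.0135
gripper_force: 12.0
```

```bash
python3 - <<'E'
from h import *
from rig import state
s=state();p=s['position'];print(p,s['finger_gap'],s['gripper_force'],s['contact_force'],s['qpos'])
arc((.5925,-.049),p[:2],-2,14)
E
```

```text
[ 0.5076383  -0.08540955  0.07693448] 0.013468882479785789 12.001520097255707 [1.88514962 1.69206714 5.56523717] [ 0.59229742  0.2279775  -0.57078934  1.85595596  0.13791311  1.09495818
 -1.19216471]
r 0.09234263825331224 deg -156.77845336087412
[[-0.01, 0.02, 0], [-0.02, 0.04, 0], [-0.02, 0.06, 0], [-0.03, 0.08, 0], [-0.03, 0.1, 0], [-0.04, 0.12, 0], [-0.04, 0.14, 0], [-0.04, 0.17, 0], [-0.05, 0.19, 0], [-0.05, 0.21, 0], [-0.05, 0.23, 0], [-0.05, 0.25, 0], [-0.05, 0.27, 0], [-0.05, 0.29, 0]]
[[0, 0, -0.006], [0, 0, -0.011], [0, 0, -0.017], [0, 0, -0.022], [0, 0, -0.028], [0, 0, -0.033], [0, 0, -0.039], [0, 0, -0.044], [0, 0, -0.05], [0, 0, -0.056], [0, 0, -0.061], [0, 0, -0.067], [0, 0, -0.072], [0, 0, -0.078]]
```

Emit:
{"name": "jog_arm", "arguments": {"offset": [[-0.01,0.02,0],[-0.02,0.04,0],[-0.02,0.06,0],[-0.03,0.08,0],[-0.03,0.1,0],[-0.04,0.12,0],[-0.04,0.12,0]], "rot": [[0,0,-0.006],[0,0,-0.011],[0,0,-0.017],[0,0,-0.022],[0,0,-0.028],[0,0,-0.033],[0,0,-0.033]], "gripper": [0,0,0,0,0,0,0]}}

```text
time: 20.7
position: [0.5022, -0.0677, 0.0769]
tool_rot: [0.0, 0.995, 0.101, 0.001]
contact_force: [5.1, 1.7, 3.2]
finger_gap: 0.0136
gripper_force: 12.0
```

Emit:
{"name": "jog_arm", "arguments": {"offset": [[0,0.02,0],[-0.01,0.04,0],[-0.01,0.06,0],[-0.01,0.06,0]], "rot": [[0,0,-0.006],[0,0,-0.011],[0,0,-0.017],[0,0,-0.017]], "gripper": [0,0,0,0]}}

```text
time: 21.1
position: [0.5009, -0.0587, 0.0769]
tool_rot: [-0.0, 0.999, 0.048, 0.002]
contact_force: [6.0, 1.6, 2.5]
finger_gap: 0.0134
gripper_force: 12.0
```

Emit:
{"name": "jog_arm", "arguments": {"offset": [[0,0.02,0],[0.01,0.04,0],[0.01,0.06,0],[0.01,0.06,0]], "rot": [[0,0,-0.006],[0,0,-0.011],[0,0,-0.017],[0,0,-0.017]], "gripper": [0,0,0,0]}}

```text
time: 21.5
position: [0.5006, -0.05, 0.0768]
tool_rot: [0.0, 1.0, -0.006, -0.0]
contact_force: [-3.2, 0.5, 11.2]
finger_gap: 0.0135
gripper_force: 12.0
```

Emit:
{"name": "jog_arm", "arguments": {"offset": [[0,0.02,0],[0,0.04,0],[0,0.04,0]], "rot": [[0,0,-0.006],[0,0,-0.01],[0,0,-0.01]], "gripper": [0,0,0]}}

```text
time: 21.8
position: [0.5008, -0.0439, 0.0768]
tool_rot: [0.0, 0.999, -0.037, -0.0]
contact_force: [-2.1, 1.1, 10.5]
finger_gap: 0.0133
gripper_force: 12.0
```

Emit:
{"name": "jog_arm", "arguments": {"offset": [[0,0.02,0],[0,0.04,0],[0,0.04,0]], "rot": [[0,0,-0.005],[0,0,-0.01],[0,0,-0.01]], "gripper": [0,0,0]}}

```text
time: 22.1
position: [0.5012, -0.0418, 0.0768]
tool_rot: [0.002, 0.998, -0.07, 0.0]
contact_force: [0.5, -10.5, 8.2]
finger_gap: 0.0134
gripper_force: 12.0
```

Emit:
{"name": "jog_arm", "arguments": {"offset": [[0,0.02,0],[0.01,0.04,0],[0.01,0.04,0]], "rot": [[0,0,-0.005],[0,0,-0.01],[0,0,-0.01]], "gripper": [0,0,0]}}

```text
time: 22.4
position: [0.5021, -0.0396, 0.0767]
tool_rot: [0.004, 0.995, -0.103, -0.0]
contact_force: [-2.9, -24.0, 9.4]
finger_gap: 0.0178
gripper_force: 12.0
```

The latch met a hard stop at 24 N, and the handles are about 71 mm apart. I'll unload, release and lift.

Emit:
{"name": "jog_arm", "arguments": {"offset": [[0,-0.04,0],[0,-0.04,0],[0,-0.04,0],[0,-0.04,0],[0,-0.04,0],[0,-0.04,0],[0,-0.04,0]], "rot": [[0,0,0],[0,0,0],[0,0,0],[0,0,0],[0,0,0],[0,0,0],[0,0,0]], "gripper": [0,0,0.5,0.5,0.5,0.5,0.5]}}

```text
time: 23.1
position: [0.5022, -0.0377, 0.0761]
tool_rot: [-0.0, 0.995, -0.1, -0.0]
contact_force: [-0.5, -0.8, -0.2]
finger_gap: 0.0411
gripper_force: 0.0
```

Emit:
{"name": "jog_arm", "arguments": {"offset": [[0,0,0.1],[0,0,0.3],[0,0,0.6],[0,0,0.9],[-0.1,0,1],[-0.4,0,1],[-0.4,0,1]], "rot": [[0,0,0],[0,0,0],[0,0,0],[0,0,0],[0,0,0],[0,0,0],[0,0,0]], "gripper": [0.5,0.5,0.5,0.5,0.5,0.5,0.5]}}

```text
time: 23.8
position: [0.4389, -0.038, 0.2266]
tool_rot: [0.001, 0.995, -0.1, -0.0]
contact_force: [0.4, -0.5, 0.4]
finger_gap: 0.0436
gripper_force: 0.0
```

```bash
python3 - <<'E'
from h import *
from rig import state,recognise
s=state();print(s['position'],s['contact_force'],s['finger_gap'])
def sh(x,y,w,h):
  for r in range(y-h,y+h):print(r,x-w,''.join('#' if im[r,c].max()<60 else '+' if im[r,c].max()<120 else '.' for c in range(x-w,x+w)))
for n in('scene','wrist'):
    S=camera(n);im=S['color'];M=P(S);cv2.imwrite(f'pics/{n}5.png',im)
    pr=lambda p:(lambda v:(v[:2]/v[2]).round(1))(M@np.r_[p,1])
    print(n,'jaw',pr([.573,-.033,.139]),'latch',pr([.501,-.042,.135]))
    print([(np.round(r['centre'],3),round(r['conf'],2)) for r in recognise('canister_foot',n)])
    if n=='scene':sh(*pr([.54,-.038,.12]).astype(int),25,24)
    else:
        for r in range(0,230,6):print(r,''.join('#' if im[r,c].max()<60 else '+' if im[r,c].max()<120 else '.' for c in range(200,420,3)))
for q in('pot','caliper','tape'):print(q,[(np.round(r['centre'],3),round(r['conf'],2)) for r in recognise(q,'scene')])
E
```

```text
[ 0.43892103 -0.03801538  0.22657368] [ 0.36286697 -0.45221795  0.4103791 ] 0.0435969213753579
scene jaw [286.9 210.2] latch [287.2 186.6]
[(array([ 0.402, -0.012,  0.034]), 0.67), (array([0.475, 0.172, 0.041]), 0.63), (array([0.624, 0.203, 0.044]), 0.59), (array([0.597, 0.028, 0.127]), 0.58)]
178 261 .............................++.++++++++++++######
179 261 .............................++..++++++###++######
180 261 ..............................+..+++++#+#########+
181 261 .............................++++.+++++##+#######+
182 261 ..............................++.+.++++++#######++
183 261 ..............................+++.+++++#######++++
184 261 ...............................+++++++++####++++++
185 261 .........................+##+..+++++++++++++++++++
186 261 ........................+####...++++++++++++++++++
187 261 ........................#####+...++++++++++++++#++
188 261 ++++....................#####+.....++++++++++#+#++
189 261 .++++++++...............#####+.......+++++++++++++
190 261 ....++++++++............#####+............+.......
191 261 ......+++++++++.........#####+
[... 4763 characters left out ...]
...................................................
198 ..........................................................................
204 ..........................................................................
210 ..................++++++++++..............................................
216 .................+++++++..................................................
222 .................++++.....................................................
228 ................++++.++++.................................................
pot [(array([ 0.513, -0.389,  0.056]), 0.71), (array([0.606, 0.002, 0.011]), 0.24)]
caliper [(array([0.515, 0.326, 0.008]), 0.89)]
tape [(array([0.68 , 0.319, 0.009]), 0.79)]
```

```bash
python3 -c "
from rig import close_job
print(close_job())"
```

```text
the job is handed in; nothing more can be done
None
```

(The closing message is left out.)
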